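Tube rack from under the bench shelf into the heater well

TASK

The long tube rack with the lifting handle is pushed half under the little wooden bench shelf, where its handle cannot be reached and only one end sticks out. Draw it out until its handle is clear of the shelf and let go of it, standing on the bench; with the handle now free to lift it by, lower it into the long rectangular well of the bench heater and leave it standing flat on the floor of the well. Keep the rack upright throughout, and do not drop it into the well.

Things in the scene. Friction and masses are not known exactly. Their poses are not given: they have to be found in the camera images.
- rack: Long white tube rack: block 54 (its x) x 220 (y) x 50 mm high, 0.35 kg, capped tubes to 66 mm. On thin posts at its middle a handle bar 14 wide (x), 44 long (y), 90 to 110 mm above the underside. Origin: underside centre, z up. At the start its -y end sticks out 70 to 85 mm past the shelf edge, y roughly as the shelf's. Not the 120 mm rack without handle. Either end may go to either end.
- shelf: Low fixed wooden shelf: board 330 (its x) x 200 mm (y), underside 125, top 145 mm above the bench, on four 22 mm corner legs, open between them; bottles up to 100 mm tall on its +y half. Origin: on the bench below the board's centre. The rack sticks out past its -y edge (100 mm from the origin), which faces roughly to world -y.
- well (a point): Floor centre of the long well in the fixed grey heater, 20 mm above the bench, axes as the heater's. Case 114 (x) x 280 (y) x 80 mm high; well 74 (x) x 240 (y), 60 mm deep, open on top, upright walls: 10 mm to spare on each side of the rack, too little for fingers. A heater of equal case with only small round holes on top stands beside it.

How it is judged:
By the outcome, as a careful person would: the job done as asked, in the order asked, and still so for the second after the job is handed in, with the robot touching nothing.
It also fails if it takes over 58 s, if anything falls off the work surface, if the arm or the gripper's body presses on something with over 40 N, if the wrist force passes 120 N, or if a joint passes its speed limit or range.

ROBOT

A 7-joint arm with a two-finger parallel gripper is mounted at the origin on the work surface. World frame = base frame: x ahead of the robot, y to its left, z up, the work surface at z = 0. Lengths are in m, angles in rad, forces in N, time in s.
With the tool pointing down it reaches from about 0.425 to 0.95 m from the base axis. Payload 4.7 kg.
Tool frame: the origin (TCP) lies at the very end of the fingers, on their centre line; the grasp point (between the pads) lies 19 mm behind it (manip.pinch_z is the distance from the TCP to the grasp point, in m); z points along the fingers, y is the line along which they close (so a half turn about z gives the same grasp; the last joint's range is limited). The gripper opens to 87 mm and grips with 3 to 60 N. Pads are 19 mm wide; open, the fingers measure 117 mm over their backs; the gripper's body (75 mm by 190 mm) begins 51 mm behind the grasp point.
Start: joints at [-1.222, 0.469, -0.049, 1.532, 0.024, 1.141, -0.082], TCP at [0.249, 0.627, 0.223] pointing down, gripper open.
Joint ranges: [-2.59, 2.59], [-0.33, 1.99], [-1.39, 1.29], [0.1, 2.45], [-1.04, 4.18], [0.21, 1.99], [-2.66, 2.66]. Speed limits (rad/s): [2.57, 2.57, 3.14, 3.14, 3.14, 3.14, 3.14].

INTERFACE

Orientations are given as a rotation vector (axis times angle).
In Python, from rig import manip, grab_frame gives the robot as it stands (manip), with the cameras as plain functions.
- The arm moves only by the shell command python3 inch.py 'ROWS'. ROWS is rows parted by semicolons, their numbers by spaces, 1 to 8 of them, each of 5 numbers: the finger opening in m, then dx, dy, dz in m, then a turn about the tool's z in rad; each row is the pose to reach, as a shift and turn from the pose commanded when the command began, along the tool's axes at that moment; what a row does not reach only later rows make up. A row lasts 1/8 s, in which the tool goes at most 0.0625 m and 0.188 rad, less where a joint would pass 70% of its speed; a pose out of reach is approached as far as the arm can. The fingers move at their own pace and stop on an object; the grip force is fixed at half the most. Time passes only in rows, so rows that do not move let the fingers close. It prints the time, the measured TCP pose, the force, the opening and the grip force at its end.
- manip.sense(): the state, without advancing time (a new reading comes with each control period).
- grab_frame(name): name is "scene" or "top" or "wrist"; returns a dict with "image" (400x640x3 uint8, red, green, blue), "range_z" (400x640 float32, m along the optical axis (not along the pixel's ray), 0 where there is no reading), "camera_matrix" (3x3 intrinsics, pixels), "cam_to_world" (4x4, takes a point from camera to world coordinates); the wrist camera has in their place "mount" (4x4, takes a point from camera to tool coordinates, whose origin is the TCP and whose axes are the flange's). Camera axes: x right, y down, z forward; pixel columns grow to the right and rows downward; lengths in m; the calibration is good to about 2 mm. A picture is of the moment at which its call begins: read the wrist's pose just before it.
- manip.sign_off(): hands the job in; it is judged then, once.
The state is a dict: "time_s": time; "qpos": joint angles; "dq": joint speeds; "tau": joint torques, N m; "tcp_pos": TCP position; "tool_rot": TCP orientation; "contact_force": force on the tool from outside, world axes, zero at the start; "wrist_torque": the same for the moment, N m; "grip_width": finger opening in m; "grasp_force": force on a finger pad.
Only numpy, scipy, OpenCV 4.12 (cv2) and the standard library are available. Lean on these libraries where they do the work, as an engineer would, in place of code of your own. Each camera call takes 0.05 s, during which the arm holds its last target. There are 200 camera calls.

## Working session

There is one attempt and no reset: what is moved stays moved. The work goes in short steps, Python scripts to look and compute and a shell command to move; the robot and the scene stay as the last step left them, time stands still between calls to the robot, and variables do not carry over. Pictures are saved under pics/ and viewed, at most 10 in all, crops included, and the job is handed in when it is done.

```bash
ls; mkdir -p pics; python3 - <<'E'
from rig import manip, grab_frame
import cv2,numpy as np
s=manip.sense();print(s['time_s'],s['tcp_pos'],s['tool_rot'],s['grip_width'],manip.pinch_z)
for n in("scene","top"):
    f=grab_frame(n);np.savez('pics/'+n,**f);cv2.imwrite(f'pics/{n}0.png',f['image'][...,::-1]);print(n,f['camera_matrix'].tolist(),f['cam_to_world'].round(3).tolist())
E
```

```text
inch.py
pics
rig.py
0.0 [0.24877475 0.62684996 0.22150813] [-5.89760207e-01 -3.08549721e+00  3.02267986e-03] 0.08698814110933473 0.0187
scene [[456.77375023436537, 0.0, 334.4825196705185], [0.0, 456.77375023436537, 201.23443329581906], [0.0, 0.0, 1.0]] [[0.866, 0.3, -0.399, 1.0], [0.5, -0.52, 0.693, -0.683], [-0.0, -0.8, -0.601, 0.657], [0.0, 0.0, 0.0, 1.0]]
top [[501.28696227413224, 0.0, 328.11192319511645], [0.0, 501.28696227413224, 191.84975747427762], [0.0, 0.0, 1.0]] [[-0.025, -0.993, 0.118, 0.469], [-0.999, 0.022, -0.025, 0.071], [0.022, -0.118, -0.993, 1.047], [0.0, 0.0, 0.0, 1.0]]
```

View pics/scene0.png

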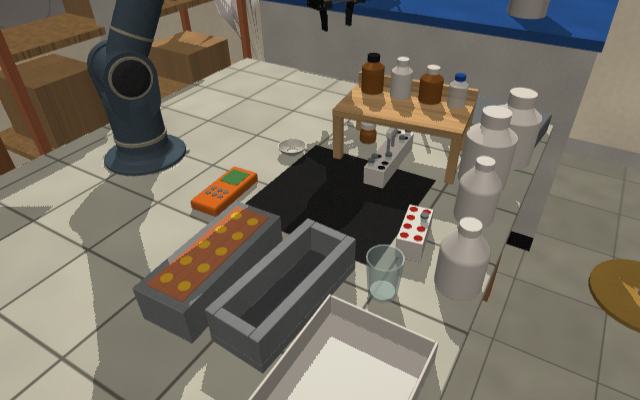

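View pics/top0.png

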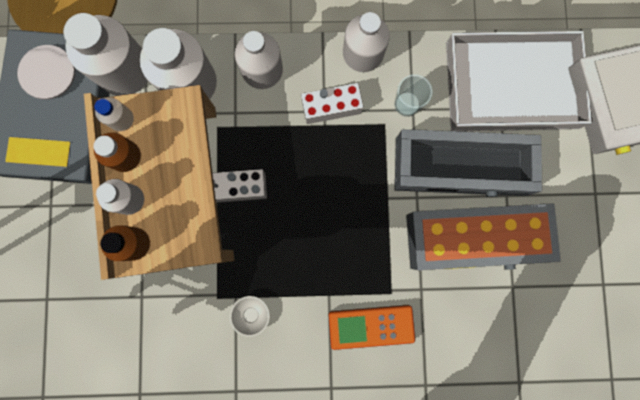

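The scene view shows the handle rack under the wooden shelf with its end sticking out at about (385,170), and the open heater well at about (285,290). The top view shows the rack end at about (240,185), the well at about (470,161), and the heater with holes at (485,237).

```bash
cat >h.py <<'E'
import numpy as np,cv2
def load(n): return dict(np.load(f'pics/{n}.npz'))
def ray(f,uv,z):
    uv=np.atleast_2d(uv).astype(float);K=f['camera_matrix'];T=f['cam_to_world']
    d=np.c_[uv,np.ones(len(uv))]@np.linalg.inv(K).T@T[:3,:3].T;o=T[:3,3]
    return o+d*((z-o[2])/d[:,2:])
def cloud(f):
    v,u=np.mgrid[:400,:640];r=f['range_z'];K=f['camera_matrix'];T=f['cam_to_world']
    p=np.stack([u,v,np.ones_like(u)],-1)@np.linalg.inv(K).T*r[...,None]
    return p@T[:3,:3].T+T[:3,3]
def rect(pts):
    (c,s,a)=cv2.minAreaRect(np.float32(pts*1000));return np.round(c,1),np.round(s,1),round(a,2)
E
python3 - <<'E'
from h import *
t=load('top');s=load('scene');P=cloud(t);Q=cloud(s)
def clean(m,k=3): return cv2.morphologyEx(m.astype(np.uint8),cv2.MORPH_OPEN,np.ones((k,k)))
I=t['image'].astype(int);H=np.zeros((400,640),bool)
# rack end, top view, by colour, at z=.05
R=H.copy();R[160:210,216:275]=1
m=clean(R&(I.min(2)>90)); c=max(cv2.findContours(m,0,1)[0],key=cv2.contourArea)[:,0]
print('rack end z depth',np.median(P[m>0][:,2]),'rect',rect(ray(t,c,.05)[:,:2]), [np.round(ray(t,x,.05)[0,:2],3) for x in cv2.boxPoints(cv2.minAreaRect(c))])
# heater rim by depth height
for n,f,C,(u0,u1,v0,v1) in(('top',t,P,(390,550,120,200)),('scene',s,Q,(200,365,210,370))):
    R=H.copy();R[v0:v1,u0:u1]=1
    m=R&(abs(C[...,2]-.08)<.008); 
    c=max(cv2.findContours(m.astype(np.uint8),0,1)[0],key=cv2.contourArea)[:,0]
    print(n,'rim z',np.median(C[m][:,2]),rect(ray(f,c,.08)[:,:2]))
    m=R&(abs(C[...,2]-.02)<.008); c=max(cv2.findContours(m.astype(np.uint8),0,1)[0],key=cv2.contourArea)[:,0]
    print(' floor',np.median(C[m][:,2]),rect(ray(f,c,.02)[:,:2]))
# shelf board
hsv=cv2.cvtColor(t['image'],cv2.COLOR_RGB2HSV);R=H.copy();R[80:285,80:235]=1
m=clean(R&(abs(P[...,2]-.145)<.008)); c=max(cv2.findContours(m,0,1)[0],key=cv2.contourArea)[:,0]
print('shelf',rect(ray(t,c,.145)[:,:2]))
# things under shelf in scene: rack by white
J=s['image'].astype(int)
for lo,hi in((.045,.056),(.085,.115)):
    R=H.copy();R[115:190,355:420]=1
    m=R&(Q[...,2]>lo)&(Q[...,2]<hi)&(J.max(2)-J.min(2)<40);print(lo,m.sum(),Q[m].min(0).round(3),Q[m].max(0).round(3),Q[m].mean(0).round(3))
a=np.hstack([cv2.resize(t['image'][155:215,200:280],None,fx=5,fy=5,interpolation=2),cv2.resize(s['image'][115:190,340:420],None,fx=4,fy=4,interpolation=2)]);cv2.imwrite('pics/c1.png',a[...,::-1])
E
```

```text
rack end z depth 0.04870935422930878 rect (array([606.2, 223. ]), array([54.5, 95.6]), 3.1) [array([0.631, 0.273]), array([0.636, 0.177]), array([0.581, 0.173]), array([0.576, 0.269])]
top rim z 0.07868575837382485 (array([ 640.7, -236.3]), array([279.7, 114.6]), 86.36)
 floor 0.01914054599926107 (array([ 646.9, -245.9]), array([234. ,  67.1]), 86.35)
scene rim z 0.08025594400782388 (array([ 646.8, -238.9]), array([283.1, 118.3]), 86.35)
 floor 0.02023095756579829 (array([ 624.3, -215.5]), array([217.2,  45.4]), 86.29)
shelf (array([606.6, 354.8]), array([328.7, 193.1]), 6.93)
0.045 745 [0.483 0.172 0.045] [0.641 0.395 0.056] [0.607 0.272 0.05 ]
0.085 92 [0.602 0.262 0.085] [0.616 0.304 0.112] [0.61  0.275 0.102]
```

View pics/c1.png

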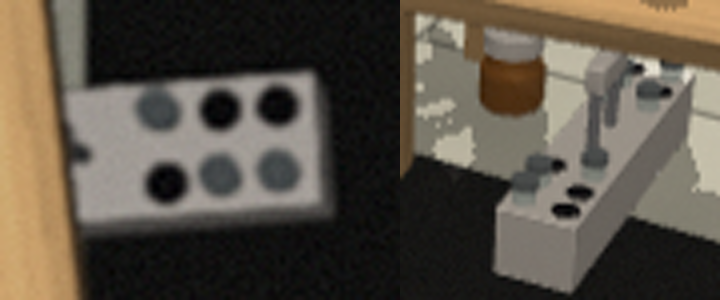

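The crop shows the white rack end in front of the shelf edge, with its two holes and caps, and the handle bar behind them under the board. The colour rectangle puts the end's middle at about (0.6085, 0.175), turned +3.1°, with its top at 0.049.

I'll raise the tool above the bottles first, then hover over the exposed end and measure with the wrist camera.

```bash
cat >>h.py <<'E'
from scipy.spatial.transform import Rotation as Ro
def go(x,y,z,yaw=None):
    "yaw: wanted world angle (deg) of tool y; prints shift in tool axes and turn"
    from rig import manip, grab_frame
    s=manip.sense();R=Ro.from_rotvec(s['tool_rot']).as_matrix()
    d=R.T@(np.array([x,y,z])-s['tcp_pos']);a=np.degrees(np.arctan2(R[1,1],R[0,1]))
    t=0 if yaw is None else np.radians((a-yaw+180)%360-180)
    print('tcp',s['tcp_pos'].round(4),'yaw',a.round(2),'shift',d.round(4),'turn',round(t,4),'t',s['time_s'])
def wrist(name):
    from rig import manip, grab_frame
    s=manip.sense();f=grab_frame('wrist')
    T=np.eye(4);T[:3,:3]=Ro.from_rotvec(s['tool_rot']).as_matrix();T[:3,3]=s['tcp_pos']
    f['cam_to_world']=T@f['mount'];f={k:f[k] for k in('image','range_z','camera_matrix','cam_to_world','mount')}
    np.savez('pics/'+name,**f);cv2.imwrite(f'pics/{name}.png',f['image'][...,::-1]);return f
E
python3 -c "
from h import *
from rig import manip, grab_frame
print(grab_frame('wrist')['mount'].round(3).tolist())
go(.605,.15,.34,3.1)"; python3 inch.py '0.087 0 0 -0.06 0;0.087 0 0 -0.12 0'
```

```text
[[0.0, -0.965, -0.263, 0.072], [1.0, 0.0, -0.0, 0.001], [0.0, -0.263, 0.965, -0.163], [0.0, 0.0, 0.0, 1.0]]
tcp [0.2488 0.627  0.2217] yaw 68.36 shift [-0.507  -0.3122 -0.1178] turn 1.1389 t 0.15
time_s: 0.4
tcp_pos: [0.2488, 0.6269, 0.3429]
tool_rot: [-0.59, -3.085, 0.004]
contact_force: [-0.2, 0.8, 0.0]
grip_width: 0.0866
grasp_force: 0.0
```

```bash
python3 inch.py '0.087 -0.05 -0.03 0 0.11;0.087 -0.1 -0.06 0 0.23;0.087 -0.15 -0.09 0 0.35;0.087 -0.2 -0.12 0 0.47;0.087 -0.25 -0.15 0 0.59;0.087 -0.3 -0.18 0 0.71;0.087 -0.35 -0.21 0 0.82;0.087 -0.4 -0.24 0 0.93'
python3 -c "
from h import *
go(.605,.11,.28,3.1)"
```

```text
time_s: 1.4
tcp_pos: [0.5329, 0.2552, 0.3424]
tool_rot: [-1.915, -2.49, -0.0]
contact_force: [1.9, 1.0, -0.3]
grip_width: 0.087
grasp_force: 0.0
tcp [0.5329 0.2552 0.3424] yaw 14.88 shift [-0.1588  0.0324  0.0624] turn 0.2056 t 1.4
```

```bash
python3 inch.py '0.087 -0.05 0.01 0 0.07;0.087 -0.1 0.02 0.02 0.14;0.087 -0.16 0.032 0.06 0.205;0.087 -0.16 0.032 0.062 0.205'
python3 -c "
from h import *
from rig import manip, grab_frame
print(manip.sense()['qpos'])
wrist('w1');go(.605,.15,.28,3.1)"
```

```text
time_s: 1.9
tcp_pos: [0.6044, 0.1053, 0.2779]
tool_rot: [-2.164, -2.277, 0.008]
contact_force: [-0.2, 0.7, 0.0]
grip_width: 0.0868
grasp_force: 0.0
[-0.54910655  0.33900737  0.40715829  1.63308018 -0.13859017  1.2031063
 -0.06158567]
tcp [0.6044 0.1069 0.2779] yaw 3.04 shift [ 0.043   0.0029 -0.0022] turn -0.0011 t 1.95
```

View pics/w1.png

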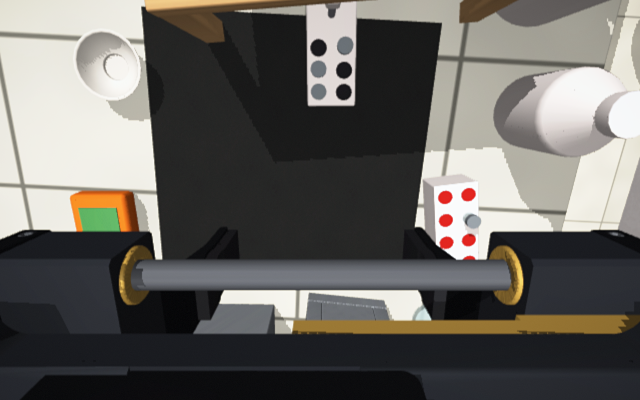

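The wrist view shows the rack end at (306–356, 0–106), with the fingers and gripper body below. I'll measure it.

```bash
python3 - <<'E'
from h import *
f=load('w1');I=f['image'].astype(int);m=np.zeros((400,640),np.uint8);m[12:115,290:370]=I.min(2)[12:115,290:370]>120
c=max(cv2.findContours(m,0,1)[0],key=cv2.contourArea)[:,0]
b=cv2.boxPoints(cv2.minAreaRect(c));print(b.round(1))
for z in(.05,):
    w=ray(f,b,z);print(w.round(4));print(rect(ray(f,c,z)[:,:2]))
C=cloud(f);print('z',np.median(C[m>0][:,2]), C[m>0].min(0),C[m>0].max(0))
go(.609,.192,.016,3.1)
E
```

```text
[[290.  12.]
 [369.  12.]
 [369. 105.]
 [290. 105.]]
[[0.5635 0.2711 0.05  ]
 [0.647  0.2753 0.05  ]
 [0.6555 0.1806 0.05  ]
 [0.5659 0.1761 0.05  ]]
(array([607.7, 225.7]), array([83.9, 95. ]), 2.87)
z 0.05046759379980778 [ 0.55866277  0.17709689 -0.00173862] [0.65332585 0.28753395 0.44026345]
tcp [0.6044 0.1069 0.2779] yaw 3.04 shift [0.0854 0.0101 0.2617] turn -0.0011 t 1.95
```

```bash
python3 - <<'E'
from h import *
f=load('w1');I=f['image'].astype(int);m=np.zeros((400,640),np.uint8);m[28:115,290:370]=I.min(2)[28:115,290:370]>120
m=cv2.morphologyEx(m,cv2.MORPH_OPEN,np.ones((3,3)))
c=max(cv2.findContours(m,0,1)[0],key=cv2.contourArea)[:,0]
b=cv2.boxPoints(cv2.minAreaRect(c));print(b.round(1))
print(ray(f,b,.05).round(4));print(rect(ray(f,c,.05)[:,:2]))
C=cloud(f);print('z',np.median(C[m>0][:,2]))
go(.609,.192,.016,3.1)
E
```

```text
[[307.  28.]
 [355.  28.]
 [355. 105.]
 [307. 105.]]
[[0.5821 0.2566 0.05  ]
 [0.6334 0.2591 0.05  ]
 [0.6397 0.1798 0.05  ]
 [0.5852 0.177  0.05  ]]
(array([610. , 218.1]), array([53.2, 79.6]), 2.87)
z 0.05050873866456507
tcp [0.6044 0.1069 0.2779] yaw 3.04 shift [0.0854 0.0101 0.2617] turn -0.0011 t 1.95
```

```bash
python3 inch.py '0.087 0.05 0.005 0 0;0.087 0.084 0.008 0.03 0;0.087 0.084 0.008 0.09 0;0.087 0.084 0.008 0.14 0;0.087 0.084 0.008 0.16 0;0.087 0.084 0.008 0.16 0'
python3 -c "
from h import *
go(.610,.191,.016,3)"
```

```text
time_s: 2.7
tcp_pos: [0.6074, 0.1961, 0.1203]
tool_rot: [-2.154, -2.286, 0.001]
contact_force: [0.6, 0.6, -0.6]
grip_width: 0.0869
grasp_force: 0.0
tcp [0.6074 0.1961 0.1203] yaw 3.41 shift [-0.0052  0.0024  0.1043] turn 0.0071 t 2.7
```

```bash
python3 inch.py '0.087 -0.005 0.0025 0.03 0.007;0.087 -0.005 0.0025 0.06 0.007;0.087 -0.005 0.0025 0.085 0.007;0.087 -0.005 0.0025 0.103 0.007;0.087 -0.005 0.0025 0.103 0.007;0.087 -0.005 0.0025 0.103 0.007'
python3 -c "
from h import *
go(.610,.191,.016,3)"
python3 inch.py '0.03 0 0 0 0;0.03 0 0 0 0;0.03 0 0 0 0;0.03 0 0 0 0;0.03 0 0 0 0;0.03 0 0 0 0'
python3 -c "
from h import *
go(.618,.041,.016,3)"
```

```text
time_s: 3.45
tcp_pos: [0.6119, 0.1905, 0.0191]
tool_rot: [2.163, 2.277, 0.004]
contact_force: [-0.5, -0.8, -0.3]
grip_width: 0.087
grasp_force: 0.0
tcp [0.6119 0.1905 0.0191] yaw 2.92 shift [ 0.0006 -0.0018  0.0031] turn -0.0014 t 3.45
time_s: 4.2
tcp_pos: [0.6107, 0.1901, 0.0176]
tool_rot: [-2.164, -2.277, -0.0]
contact_force: [0.5, 0.2, 1.4]
grip_width: 0.0539
grasp_force: 30.0
tcp [0.6107 0.1901 0.0176] yaw 2.92 shift [-0.1493 -0.0003  0.0016] turn -0.0013 t 4.2
```

```bash
python3 inch.py '0.03 -0.015 0 0 0;0.03 -0.035 0 0 0;0.03 -0.055 0 0 0;0.03 -0.075 0 0 0;0.03 -0.095 0 0 0;0.03 -0.115 0 0 0;0.03 -0.135 0 0 0;0.03 -0.15 0 0 0'
python3 inch.py '0.03 -0.01 0 0 0;0.03 -0.01 0 0 0;0.087 -0.01 0 0 0;0.087 -0.01 0 0 0;0.087 -0.01 0 0 0;0.087 -0.01 0 0 0'
python3 -c "
from h import *
from rig import manip, grab_frame
f=grab_frame('top');np.savez('pics/top1',**f);cv2.imwrite('pics/top1.png',f['image'][...,::-1])
go(.611,.03,.28,3)"
```

```text
time_s: 5.2
tcp_pos: [0.6183, 0.0387, 0.0176]
tool_rot: [2.165, 2.276, -0.0]
contact_force: [0.2, 3.4, 1.5]
grip_width: 0.054
grasp_force: 30.0
time_s: 5.95
tcp_pos: [0.6187, 0.0307, 0.0174]
tool_rot: [-2.163, -2.278, 0.0]
contact_force: [0.2, 0.3, -1.0]
grip_width: 0.0837
grasp_force: 0.0
tcp [0.6187 0.0306 0.0174] yaw 2.95 shift [-2.000e-04 -7.800e-03 -2.626e-01] turn -0.0009 t 6.0
```

View pics/top1.png

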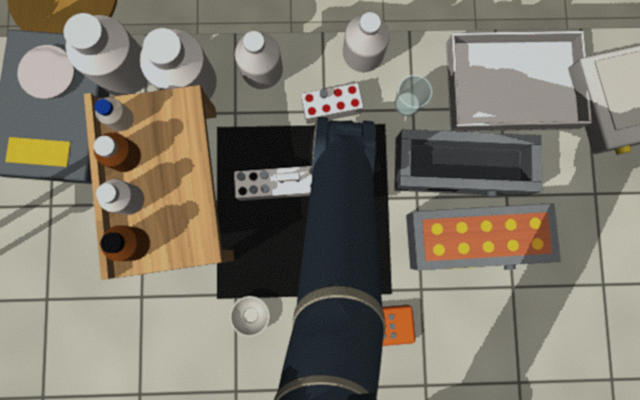

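The rack has been drawn out and released: its far end is at u=233, well clear of the shelf edge at about 218, and the handle shows at (290,175). Next I'll lift the tool off, picture the rack from two places, and then look at the well.

```bash
python3 inch.py '0.087 0 0 -0.03 0;0.087 0 0 -0.08 0;0.087 0 0 -0.14 0;0.087 0 0 -0.2 0;0.087 0 0 -0.2 0;0.087 0 0 -0.2 0'
python3 -c "
from h import *
wrist('r1')"
python3 inch.py '0.087 -0.03 0 -0.05 0;0.087 -0.04 0 -0.09 0;0.087 -0.04 0 -0.1 0;0.087 -0.04 0 -0.1 0'
python3 -c "
from h import *
a=wrist('r2');b=load('r1');cv2.imwrite('pics/rr.png',np.hstack([cv2.resize(x['image'][:240,160:480],None,fx=1.25,fy=1.25) for x in(b,a)])[...,::-1])
go(.64,-.36,.4,-3.6)"
```

```text
time_s: 6.75
tcp_pos: [0.6182, 0.0305, 0.2172]
tool_rot: [-2.163, -2.277, 0.0]
contact_force: [-0.2, -0.3, 0.1]
grip_width: 0.0872
grasp_force: 0.0
time_s: 7.3
tcp_pos: [0.6204, -0.0089, 0.316]
tool_rot: [-2.162, -2.277, 0.002]
contact_force: [0.8, -0.4, -0.2]
grip_width: 0.087
grasp_force: 0.0
tcp [ 0.6199 -0.0087  0.3152] yaw 2.99 shift [-0.3519  0.0014 -0.085 ] turn 0.115 t 7.35
```

View pics/rr.png

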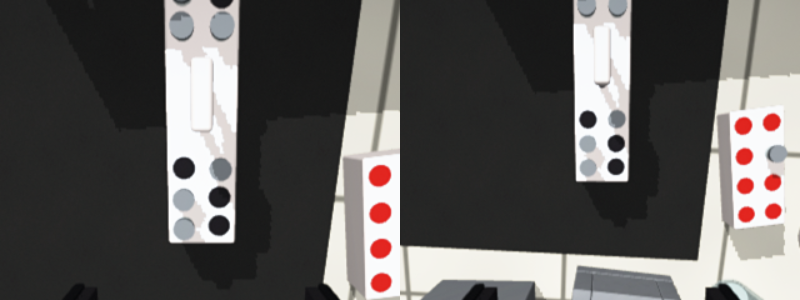

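Both crops show the handle bar. In r1 it is at about u 313–330, v 46–104, and in r2 at about u 315–328, v 21–66. The rack end corners sit below it.

```bash
python3 - <<'E'
from h import *
from numpy.linalg import inv
A,B=load('r1'),load('r2')
def Pm(f): return f['camera_matrix']@inv(f['cam_to_world'])[:3]
def tri(a,b):
    X=cv2.triangulatePoints(Pm(A),Pm(B),np.float64(a).reshape(2,1),np.float64(b).reshape(2,1));return (X[:3]/X[3]).ravel().round(4)
print('bar near',tri((321.4,104),(321.6,66.5)),'far',tri((321.4,45.6),(321.4,21)))
for f,(u0,u1,v0,v1),bar in((A,(280,360,60,205),((321.4,104),(321.4,45.6))),(B,(280,360,30,155),((321.6,66.5),(321.4,21)))):
    m=np.zeros((400,640),np.uint8);m[v0:v1,u0:u1]=f['image'].min(2)[v0:v1,u0:u1]>120
    m=cv2.morphologyEx(m,cv2.MORPH_OPEN,np.ones((3,3)))
    c=max(cv2.findContours(m,0,1)[0],key=cv2.contourArea)[:,0];print(cv2.boxPoints(cv2.minAreaRect(c)).round(0).tolist());w=ray(f,c,.05)[:,:2]
    print('rect',rect(w),cv2.boxPoints(cv2.minAreaRect(np.float32(w*1000))).round(0).tolist(),'bar',ray(f,np.array(bar),.11).round(4).tolist())
    C=cloud(f);print('depth z block',np.median(C[m>0][:,2]),'bar',C[int(bar[0][1])-15,int(bar[0][0])])
E
python3 inch.py '0.087 -0.05 0 -0.02 0.02;0.087 -0.1 0 -0.04 0.04;0.087 -0.15 0 -0.06 0.06;0.087 -0.2 0 -0.08 0.08;0.087 -0.25 0 -0.085 0.1;0.087 -0.3 0 -0.085 0.115;0.087 -0.34 0 -0.085 0.115;0.087 -0.35 0 -0.085 0.115'
python3 inch.py '0.087 0 0 0 0;0.087 0 0 0 0'
python3 -c "
from h import *
wrist('h1')"
```

```text
bar near [0.6158 0.1044 0.0976] far [0.6134 0.148  0.1011]
[[293.0, 194.0], [293.0, 60.0], [349.0, 60.0], [349.0, 194.0]]
rect (array([616.7,  79.7]), array([ 53.7, 128.6]), 2.95) [[587.0, 143.0], [593.0, 14.0], [647.0, 17.0], [640.0, 145.0]] bar [[0.6157, 0.1043, 0.11], [0.6135, 0.1465, 0.11]]
depth z block 0.05076430584050101 bar [0.61482149 0.11547937 0.11067319]
[[299.0, 30.0], [343.0, 30.0], [343.0, 144.0], [299.0, 144.0]]
rect (array([616.5,  83. ]), array([ 53.7, 133.7]), 2.98) [[586.0, 148.0], [593.0, 15.0], [647.0, 18.0], [640.0, 151.0]] bar [[0.616, 0.1031, 0.11], [0.6135, 0.146, 0.11]]
depth z block 0.05073684638367515 bar [0.61456684 0.11803495 0.10966828]
time_s: 8.35
tcp_pos: [0.6374, -0.3616, 0.3988]
tool_rot: [-2.292, -2.142, 0.005]
contact_force: [0.6, 0.6, 0.1]
grip_width: 0.0868
grasp_force: 0.0
time_s: 8.6
tcp_pos: [0.6396, -0.3568, 0.4019]
tool_rot: [-2.287, -2.152, -0.002]
contact_force: [-0.4, 0.8, 0.8]
grip_width: 0.0874
grasp_force: 0.0
```

View pics/h1.png

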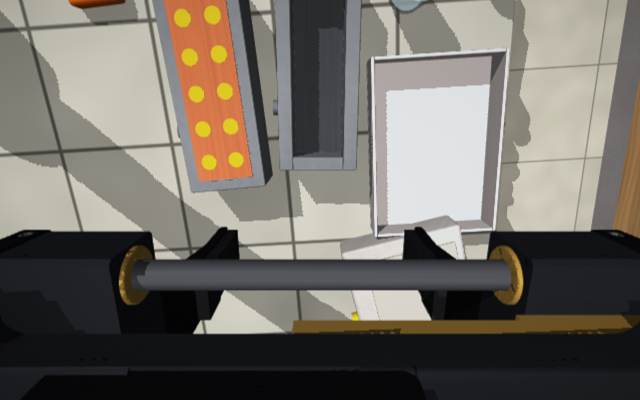

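The wrist view shows the near end of the open heater: outer corners at about (280,169) and (356,169), inner corners at about (292,157) and (344,157). I'll cast the rim onto the z=0.08 plane.

```bash
python3 - <<'E'
from h import *
f=load('h1');C=cloud(f)
R=np.zeros((400,640),bool);R[0:185,268:368]=1
m=(R&(abs(C[...,2]-.08)<.006)).astype(np.uint8)
print('rim z',np.median(C[m>0][:,2]))
w=C[m>0][:,:2];
a=cv2.minAreaRect(np.float32(w*1000));print(a)
# per-row: outer/inner edges in rotated frame
for yaw in(-3.0,-3.6,-4.2):
    t=np.radians(yaw);ex=np.array([np.cos(t),np.sin(t)]);ey=np.array([-np.sin(t),np.cos(t)])
    out=[]
    for v in range(20,150,10):
        u=np.flatnonzero(m[v]);g=np.flatnonzero(np.diff(u)>10)
        if len(g)!=1: continue
        uu=[u[0]-.5,u[g[0]]+.5,u[g[0]+1]-.5,u[-1]+.5]
        p=ray(f,[(x,v) for x in uu],.08)[:,:2];out.append(p@ex)
    out=np.array(out);print(yaw,'first,last',out[0].round(4),out[-1].round(4),'med',np.median(out,0).round(4),'mid in',np.median(out[:,1:3].mean(1)).round(4),'mid out',np.median(out[:,[0,3]].mean(1)).round(4))
u=318;vv=np.flatnonzero(m[:,u]);print('near end rows',vv.min(),vv.max(),ray(f,[(u,vv.min()-.5),(u,vv.max()+.5)],.08).round(4)@np.r_[ey,0])
t=load('top');hc=cv2.cvtColor(t['image'],cv2.COLOR_RGB2GRAY)
E
```

```text
rim z 0.08038980496973178
((641.860595703125, -262.56292724609375), (226.58621215820312, 114.18309783935547), 86.34605407714844)
-3.0 first,last [0.5986 0.6198 0.6926 0.7125] [0.5973 0.6176 0.69   0.7103] med [0.598  0.6185 0.6915 0.7117] mid in 0.655 mid out 0.655
-3.6 first,last [0.6    0.6212 0.694  0.7139] [0.6004 0.6207 0.6931 0.7134] med [0.6003 0.6207 0.6938 0.714 ] mid in 0.657 mid out 0.657
-4.2 first,last [0.6014 0.6226 0.6954 0.7153] [0.6034 0.6237 0.6961 0.7164] med [0.6024 0.6228 0.6959 0.7161] mid in 0.6593 mid out 0.6592
near end rows 157 170 [-0.30762267 -0.32846202]
```

```bash
python3 -c "
from h import *
go(.6147,.125,.2,3)"
python3 inch.py '0.087 0.05 0 0.01 0;0.087 0.11 0 0.03 -0.02;0.087 0.17 0 0.05 -0.04;0.087 0.23 0 0.08 -0.06;0.087 0.29 0 0.11 -0.08;0.087 0.35 0 0.14 -0.1;0.087 0.41 0 0.17 -0.12;0.087 0.46 0 0.19 -0.12'
python3 inch.py '0.087 0.02 0 0.01 0;0.087 0.02 0 0.01 0;0.087 0.02 0 0.01 0'
python3 -c "
from h import *
go(.6147,.125,.13,3)"
```

```text
tcp [ 0.6395 -0.3569  0.4023] yaw -3.5 shift [ 0.4792 -0.0542  0.203 ] turn -0.1134 t 8.65
time_s: 9.65
tcp_pos: [0.6667, 0.0931, 0.2166]
tool_rot: [-2.156, -2.285, -0.002]
contact_force: [-0.2, 0.6, 0.3]
grip_width: 0.0872
grasp_force: 0.0
time_s: 10.02
tcp_pos: [0.667, 0.1069, 0.2083]
tool_rot: [2.16, 2.278, 0.001]
contact_force: [-0.0, -0.2, 0.1]
grip_width: 0.0871
grasp_force: 0.0
tcp [0.667  0.1069 0.2083] yaw 3.04 shift [ 0.0209 -0.0514  0.0782] turn 0.0007 t 10.025
```

```bash
python3 inch.py '0.087 0.01 -0.025 0.02 0;0.087 0.021 -0.051 0.05 0;0.087 0.021 -0.051 0.07 0;0.087 0.021 -0.051 0.07 0;0.087 0.021 -0.051 0.07 0'
python3 -c "
from h import *
f=wrist('k1');go(.6147,.125,.081,3)"
```

```text
time_s: 10.65
tcp_pos: [0.6158, 0.1261, 0.1386]
tool_rot: [2.16, 2.278, 0.003]
contact_force: [0.7, -0.2, 0.5]
grip_width: 0.0868
grasp_force: 0.0
tcp [0.6158 0.1265 0.1386] yaw 3.09 shift [-0.0014 -0.0013  0.0576] turn 0.0015 t 10.7
```

```bash
python3 inch.py '0.087 -0.001 -0.001 0.02 0.0015;0.087 -0.001 -0.001 0.04 0.0015;0.087 -0.001 -0.001 0.0575 0.0015;0.087 -0.001 -0.001 0.0575 0.0015;0.087 -0.001 -0.001 0.0575 0.0015'
python3 inch.py '0 0 0 0 0;0 0 0 0 0;0 0 0 0 0;0 0 0 0 0;0 0 0 0 0;0 0 0 0 0;0 0 0 0 0;0 0 0 0 0'
python3 -c "
from h import *
go(.6147,.125,.081,3)"
```

```text
time_s: 11.32
tcp_pos: [0.6137, 0.1267, 0.0797]
tool_rot: [2.16, 2.281, 0.001]
contact_force: [-0.3, -1.1, -0.1]
grip_width: 0.0872
grasp_force: 0.0
time_s: 12.32
tcp_pos: [0.6133, 0.1267, 0.0794]
tool_rot: [-2.16, -2.281, -0.0]
contact_force: [0.4, -0.2, -0.5]
grip_width: 0.0147
grasp_force: 0.0
tcp [0.6133 0.1267 0.0794] yaw 3.12 shift [-0.0018  0.0013 -0.0016] turn 0.0021 t 12.325
```

```bash
python3 inch.py '0 0 0 0 0;0 0 0 0 0;0 0 0 0 0;0 0 0 -0.01 0;0 0 0 -0.02 0;0 0 0 -0.02 0'
python3 -c "
from h import *
go(.6147,.125,.081,3)"
```

```text
time_s: 13.08
tcp_pos: [0.614, 0.1268, 0.1006]
tool_rot: [2.159, 2.28, 0.003]
contact_force: [0.6, 1.1, -3.7]
grip_width: 0.014
grasp_force: 30.0
tcp [0.614  0.1268 0.1006] yaw 3.12 shift [-0.0019  0.0005  0.0196] turn 0.0021 t 13.075
```

```bash
python3 inch.py '0 0 0 -0.02 0;0 0 0 -0.045 0;0 0 0 -0.075 0;0 0 0 -0.1 0;0 0 0 -0.115 0;0 0 0 -0.115 0'
python3 -c "
from h import *
go(.6436,-.2341,.215,-3.65)"
```

```text
time_s: 13.82
tcp_pos: [0.6139, 0.1267, 0.2158]
tool_rot: [2.159, 2.28, 0.004]
contact_force: [0.4, 0.1, -3.7]
grip_width: 0.0135
grasp_force: 30.0
tcp [0.6139 0.1267 0.2158] yaw 3.12 shift [-0.3619  0.01    0.0006] turn 0.1181 t 13.825
```

```bash
python3 inch.py '0 -0.015 0 0 0;0 -0.045 0 0 0.01;0 -0.085 0.002 0 0.02;0 -0.13 0.004 0 0.04;0 -0.175 0.005 0 0.06;0 -0.22 0.006 0 0.08;0 -0.265 0.008 0 0.1;0 -0.3 0.009 0 0.118'
python3 -c "
from h import *
go(.6436,-.2341,.215,-3.65)"
```

```text
time_s: 14.82
tcp_pos: [0.637, -0.1762, 0.2129]
tool_rot: [-2.294, -2.145, 0.005]
contact_force: [-0.6, -0.0, -2.5]
grip_width: 0.0136
grasp_force: 30.0
tcp [ 0.637  -0.1762  0.2129] yaw -3.85 shift [-0.0573  0.0105 -0.002 ] turn -0.0035 t 14.825
```

```bash
python3 inch.py '0 -0.03 0.004 0 0;0 -0.05 0.008 0 0;0 -0.0613 0.0083 0 0;0 -0.0613 0.0083 0 0;0 -0.0613 0.0083 0 0;0 -0.0613 0.0083 0 0'
python3 -c "
from h import *
from rig import manip, grab_frame
go(.6436,-.2341,.215,-3.65)
wrist('p1')
f=grab_frame('scene');np.savez('pics/p1s',**f);g=grab_frame('top');np.savez('pics/p1t',**g)
w=load('p1')['image'];a=np.vstack([cv2.resize(f['image'][180:360,180:400],(366,300)),cv2.resize(g['image'][110:260,380:563],(366,300))])
cv2.imwrite('pics/p1v.png',np.hstack([a,cv2.resize(w[:300,180:460],None,fx=1.5,fy=2)[:600]])[...,::-1]);"
```

```text
time_s: 15.58
tcp_pos: [0.6433, -0.2325, 0.2144]
tool_rot: [-2.288, -2.152, -0.001]
contact_force: [0.2, 0.0, -3.0]
grip_width: 0.0139
grasp_force: 30.0
tcp [ 0.6433 -0.2325  0.2144] yaw -3.52 shift [-0.0016  0.0004 -0.0007] turn 0.0022 t 15.575
```

View pics/p1v.png

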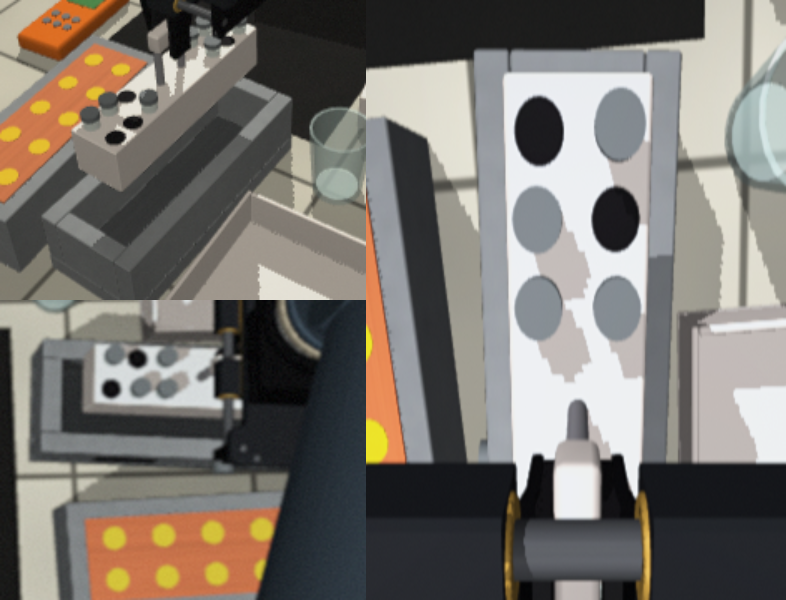

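The three crops show the rack hanging level over the well, aligned with it. In the wrist view the rack's +y end corners are at about (273,36) and (370,36), inside the heater rim at u 253–390 with its edge at v≈25. I'll measure the offset between the two.

```bash
python3 - <<'E'
from h import *
f=load('p1');C=cloud(f);I=f['image'].astype(int);Z=C[...,2]
R=np.zeros((400,640),bool);R[5:215,240:400]=1
t=np.radians(-3.65);ex=np.array([np.cos(t),np.sin(t)]);ey=np.array([-np.sin(t),np.cos(t)]);wc=np.array([.6436,-.2359])
mr=(R&(Z>.17)&(Z<.2)).astype(np.uint8);print('rack top z',np.median(Z[mr>0]))
for a in(40,80,120): 
    k=mr[a].nonzero()[0];print(a,k.min(),k.max(),'z',np.median(Z[a][mr[a]>0]).round(4))
zt=.185
def edges(m,z,rows,br=False):
    o=[]
    for v in rows:
        u=np.flatnonzero(m[v]);p=ray(f,[(u[0]-.5,v),(u[-1]+.5,v)],z)[:,:2]-wc;o.append(np.r_[p@ex,(p@ey).mean()])
    return np.array(o).round(4)
print('rack',edges(mr,zt,(45,70,100,130,160)))
mh=(R&(abs(Z-.08)<.006)).astype(np.uint8)
print('rim',edges(mh,.08,(45,70,100,130,160)))
for n,m,z,u in(('rack',mr,zt,(300,340)),('rim',mh,.08,(300,340))):
    for x in u:
        v=np.flatnonzero(m[:,x]);print(n,'far',((ray(f,[(x,v.min()-.5)],z)[:,:2]-wc)@ey).round(4), [((ray(f,[(x,v.max()+.5)],z)[:,:2]-wc)@ey).round(4)])
E
```

```text
rack top z 0.1855790648001155
40 271 371 z 0.1855
80 272 369 z 0.1856
120 274 368 z 0.1856
rack [[-0.027   0.027   0.1073]
 [-0.0269  0.027   0.0948]
 [-0.0269  0.0265  0.0791]
 [-0.0269  0.0266  0.0627]
 [-0.0269  0.0267  0.0455]]
rim [[-0.0572  0.0568  0.1246]
 [-0.0565  0.0563  0.1052]
 [-0.0569  0.0567  0.0809]
 [-0.0573  0.0564  0.0555]
 [-0.0568  0.0569  0.0289]]
rack far [0.1115] [array([0.012])]
rack far [0.1115] [array([0.0127])]
rim far [0.1399] [array([0.131])]
rim far [0.1393] [array([0.1311])]
```

Lateral error is zero, the angle matches, and the rack is 1.5 mm too far along +y. I'll lower it slowly, correcting that on the way.

```bash
python3 inch.py '0 -0.0015 0 0.01 0;0 -0.0015 0 0.025 0;0 -0.0015 0 0.04 0;0 -0.0015 0 0.055 0;0 -0.0015 0 0.07 0;0 -0.0015 0 0.085 0;0 -0.0015 0 0.095 0;0 -0.0015 0 0.102 0'
python3 inch.py '0 0 0 0.003 0;0 0 0 0.006 0;0 0 0 0.008 0;0 0 0 0.008 0'
python3 -c "
from h import *
go(.6436,-.2341,.0994,-3.65)"
```

```text
time_s: 16.73
tcp_pos: [0.6429, -0.2355, 0.1117]
tool_rot: [-2.291, -2.15, 0.0]
contact_force: [0.2, -0.0, -3.0]
grip_width: 0.0137
grasp_force: 30.0
time_s: 17.23
tcp_pos: [0.6429, -0.2355, 0.1044]
tool_rot: [-2.291, -2.15, -0.0]
contact_force: [0.1, 0.1, -3.1]
grip_width: 0.0135
grasp_force: 30.0
tcp [ 0.6429 -0.2355  0.1044] yaw -3.64 shift [0.0015 0.0006 0.005 ] turn 0.0002 t 17.225
```

```bash
python3 inch.py '0 0 0 0.001 0;0 0 0 0.002 0;0 0 0 0.003 0;0 0 0 0.004 0;0 0 0 0.0045 0;0 0 0 0.0045 0'
python3 inch.py '0 0 0 0.001 0;0 0 0 0.001 0;0 0 0 0.001 0'
```

```text
time_s: 17.98
tcp_pos: [0.6429, -0.2355, 0.0998]
tool_rot: [-2.291, -2.15, 0.0]
contact_force: [-0.9, -0.3, -2.6]
grip_width: 0.0141
grasp_force: 30.0
time_s: 18.35
tcp_pos: [0.6433, -0.2356, 0.0993]
tool_rot: [2.29, 2.149, 0.001]
contact_force: [-0.5, 0.6, 0.4]
grip_width: 0.0138
grasp_force: 30.0
```

The wrist force has dropped from 3 N of load to about zero, so the rack is on the floor at the expected height. I'll release it and retreat.

```bash
python3 inch.py '0.05 0 0 0 0;0.05 0 0 0 0;0.05 0 0 0 0;0.05 0 0 0 0;0.05 0 0 0 0;0.05 0 0 0 0'
python3 inch.py '0.05 0 0 -0.02 0;0.05 0 0 -0.06 0;0.05 0 0 -0.11 0;0.05 0 0 -0.16 0;0.05 -0.05 0 -0.2 0;0.05 -0.1 0 -0.2 0;0.05 -0.1 0 -0.2 0'
python3 - <<'E'
from h import *
from rig import manip, grab_frame
f=wrist('e1');C=cloud(f);Z=C[...,2];g=grab_frame('scene');np.savez('pics/e1s',**g)
cv2.imwrite('pics/e1v.png',np.hstack([cv2.resize(g['image'][180:380,180:400],(440,400)),cv2.resize(f['image'][:300,180:460],(360,400))])[...,::-1])
for n,lo,hi in(('rack top',.06,.0755),('rim',.0765,.09)):
    R=np.zeros((400,640),bool);R[0:220,230:410]=1;m=R&(Z>lo)&(Z<hi)
    if m.sum(): print(n,m.sum(),np.median(Z[m]),rect(C[m][:,:2]))
m=R&(Z>.06)&(Z<.0755)&(f['image'].min(2)>120);A=np.c_[C[m][:,:2]-C[m][:,:2].mean(0),np.ones(m.sum())];print('tilt deg',np.degrees(np.linalg.lstsq(A,Z[m],rcond=None)[0][:2]).round(2))
E
```

```text
time_s: 19.1
tcp_pos: [0.6429, -0.2355, 0.0988]
tool_rot: [-2.291, -2.15, -0.0]
contact_force: [-0.0, 0.0, -0.2]
grip_width: 0.0492
grasp_force: 0.0
time_s: 19.98
tcp_pos: [0.6339, -0.3418, 0.3013]
tool_rot: [2.297, 2.137, -0.004]
contact_force: [-0.1, 1.0, -0.3]
grip_width: 0.0501
grasp_force: 0.0
rack top 7484 0.07047038564187755 (array([ 619.2, -275.9]), array([139., 232.]), 1.84)
rim 11906 0.08059029334857343 (array([ 612.9, -282.3]), array([238.5, 169.8]), 86.19)
tilt deg [ 0.68 -0.02]
```

View pics/e1v.png

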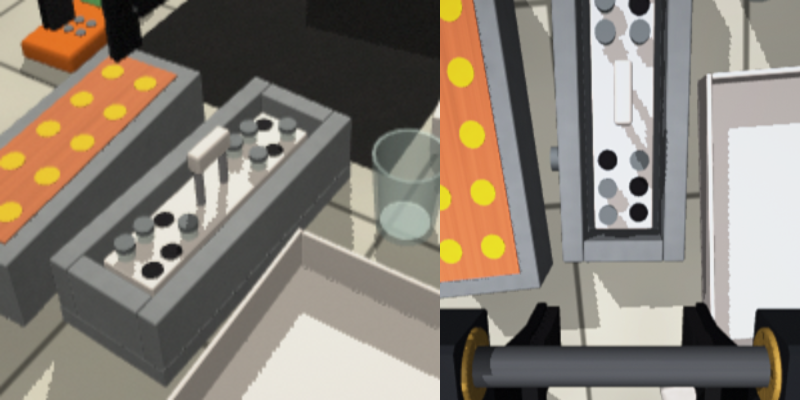

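The rack stands centred and flat in the well: its top is at 0.070 (0.020 floor + 0.050 block), and there is a gap all round. The gripper is clear, so I'm handing in.

```bash
python3 inch.py '0.05 0 0 0 0;0.05 0 0 0 0' >/dev/null; python3 -c "
from rig import manip, grab_frame
print(manip.sign_off())"
```

```text
the job is handed in; nothing more can be done
None
```

The rack was drawn clear of the shelf, released, then lifted by its handle and lowered into the heater well, where it stands centred and flat on the floor; the job was handed in at about 20 s of the 58 s allowed.

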